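# Hang the bench caddy on its cleat rail

## Robot

A 6-joint arm with a two-finger parallel gripper is mounted at the origin on a cart in front of the work surface, level with it; the furniture and walls round the work are solid. World frame = base frame: x ahead of the robot, y to its left, z up, the work surface at z = 0. Lengths are in m, angles in rad, forces in N, time in s.
With the tool pointing down it reaches from about 0.275 to 0.875 m from the base axis. Payload 12.5 kg.
Tool frame: the origin (TCP) lies on the centre line of the jaws, within the pads' length; the fingertips stand r.finger_overhang ahead of it and the grasp point (between the pads) lies 3 mm ahead of it (r.finger_overhang is the distance from the TCP to the fingertips, in m); z points along the fingers, y is the direction in which the jaws open and shut (so a half turn about z gives the same grasp; the last joint's range is limited). The gripper opens to 85 mm and grips with 20 to 120 N. Pads are 22 mm wide; open, the fingers measure 114 mm over their backs; the gripper's body (76 mm by 85 mm) begins 54 mm behind the grasp point. The pads swing forward as they close: fully open they stand 13 mm farther back than shut.
Start: joints at [-1.284, 0.351, 1.652, -0, 1.139, -0.085], TCP at [0.2, -0.512, 0.253] pointing down, gripper open.
Joint ranges: [-2.75, 2.75], [-0.79, 2.1], [0.01, 2.65], [-1.57, 4.71], [0.07, 3.14], [-2.87, 2.87]. Speed limits (rad/s): [2.22, 2.22, 2.79, 3.14, 3.14, 3.14].

## Interface

Orientations are given as a unit quaternion [x, y, z, w].
In Python, from cell import r, optics gives the robot as it stands. The module is installed in compiled form; this text tells all that it offers. Calls block until the motion is done:
- r.move_to(position, orientation): joint-space move of the TCP to a pose.
- r.move_linear(position, rot=None, vel=0.15): straight line of the TCP; rot=None keeps the orientation; vel is the mean speed in m/s.
- r.set_joints(angles): joint-space move.
- r.set_gripper(opening, squeeze=None): opening from 0.0 (shut) to 1.0 (fully open); squeeze is the grip in N (None keeps the last); returns when the fingers have stopped.
- r.sleep(seconds).
- r.inverse_kinematics(position, orientation): joint angles nearest the present ones, or None.
- optics.get_image(name): name is "scene" or "top" or "wrist"; returns a dict with "pixels" (420x560x3 uint8, red, green, blue), "depth" (420x560 float32, m along the optical axis (not along the pixel's ray), 0 where there is no reading), "fx", "fy", "cx", "cy" (pixels), "camera_from_world" (4x4, takes a point from world to camera coordinates); the wrist camera has in their place "mount" (4x4, takes a point from camera to tool coordinates, whose origin is the TCP and whose axes are the flange's). Camera axes: x right, y down, z forward; pixel columns grow to the right and rows downward; lengths in m; the calibration is good to about 2 mm. A picture is of the moment at which its call begins: read the wrist's pose just before it.
A pose or a line that the arm cannot do raises r.PlanningError and nothing moves.
- r.hand_in(): hands the job in, once; it reports no verdict.
Readings, each from a call of its own:
- r.current_t(): time.
- r.current_q(): joint angles.
- r.current_qvel(): joint speeds.
- r.current_effort(): joint torques, N m.
- r.current_tool_pos(): TCP position.
- r.current_ee_rot(): TCP orientation.
- r.current_contact_force(): force on the tool from outside, world axes, zero at the start.
- r.current_torque(): the same for the moment, N m.
- r.current_opening(): opening from 0.0 (shut) to 1.0 (fully open).
Only numpy, scipy, OpenCV 4.12 (cv2) and the standard library are available. Lean on these libraries where they do the work, as an engineer would, in place of code of your own. Each camera call takes 0.05 s, during which the arm holds its last target.

## Task

Hang the blue tool caddy on the metal rail of the wooden stand: tip its lower edge towards you, bring the angled strip at its back over the rail, feel along for the notch that takes the yellow key, and let it drop and swing down until it hangs upright with its back flat on the rail and its toe caught under it. Do it gently, never pressing the caddy hard against the stand, and leave the paste jar and the dropper bottle where they stand.

Things in the scene. Friction and masses are not known exactly. Their poses are not given: they have to be found in the camera images.
- caddy: blue open box, 72 (x) x 120 (y) x 74 mm, about 0.3 kg, standing on the table. Origin: centre of its underside; z up; +x to its back, rear face at x = 36 mm. Side walls end at z = 58 mm, the back at 74 mm. Its parts are the points below, given in this frame. Let go when hooked with the key in the notch, it swings home by its weight.
- caddy_handle (a point): point to grip, at z = 100 mm over the caddy's middle (x = 0, y = 0): the upper part of the caddy's wooden middle wall, 12 mm thick in y, 66 mm long in x, top at z = 112 mm
- caddy_strip (a point): corner, at x = 36, y = 0, z = 70 mm of the caddy, where the underside of the steel strip leaves the rear face; the strip is 100 mm wide (y), 4 mm thick and slopes 45 degrees down and rearwards; its tip reaches x = 52 mm, z = 56 mm
- caddy_key (a point): middle of the underside of the yellow key (x = 39.5, y = 0, z = 57 mm of the caddy): a block 10 mm wide in y that fills the corner under the strip from the rear face to x = 43 mm
- caddy_toe (a point): rear top edge of the steel toe near the caddy's foot (x = 44, y = 0, z = 16 mm): 80 mm wide, 7 mm thick. Tipped by 0.2 to 0.3 rad, foot towards the robot, it clears the front of the rail; locked, it lies 5 mm below the rail's lower edge
- stand: fixed wooden stand, base 130 (x) x 200 (y) x 12 mm, upright board with front face at x = 30 mm and top at z = 135 mm; front faces its -x, to the robot. Origin: centre of the base's underside; z up. When the caddy hangs locked its origin is at about x = -32 mm, z = 54 mm here, axes parallel to the stand's, y where the notch is
- stand_lip (a point): middle of the board's width, on the front top of the rail's lip (x = 4, y = 0, z = 120 mm of the stand). Aluminium rail 160 mm long: lip 6 mm thick (x = 4 to 10 mm), top rounded with radius 3 mm; lower edge at z = 75 mm; the channel behind the lip is 20 mm wide in x and 28 mm deep. This point is not the notch, whose place along the rail is not measured
- paste_jar: white jar with a red lid, 66 mm across, 67 mm high; origin at the centre of its underside. A bystander.
- dropper_bottle: small brown bottle with a black dropper, 33 mm across, 102 mm high; origin at the centre of its underside. A bystander.
- stand_rail (a point): middle of the rail's lower front edge (x = 4, y = 0, z = 75 mm of the stand). The lip's notch, 15 mm wide, 16 mm deep, with red sides, has its middle anywhere from y = -25 to 25 mm of the stand: feel or see it. The clamped rail does not yield. Off the notch the key lands on the lip, 9 mm too high, and the toe strikes the rail and cannot swing in

How it is judged:
By the outcome, as a careful person would: the job done as asked, in the order asked, and still so for the second after the job is handed in, with the robot touching nothing.
It also fails if it takes over 64 s, if anything falls off the work surface, if the arm or the gripper's body presses on something with over 40 N, if the wrist force passes 120 N, or if a joint passes its speed limit or range.

## Working session

There is one attempt and no reset: what is moved stays moved. The work goes in short steps, each a Python script; the robot and the scene stay as the last script left them, time stands still between calls to the robot, and variables do not carry over. Pictures are saved under pics/ and viewed, and the job is handed in when it is done.

```bash
mkdir -p pics; ls
python3 - <<'E'
from cell import r, optics
import cv2, numpy as np, pickle
print(r.current_t(), r.current_tool_pos(), r.current_ee_rot(), r.finger_overhang, r.current_opening())
for n in ["scene","top","wrist"]:
    im=optics.get_image(n)
    pickle.dump(im,open(f"im0_{n}.pkl","wb"))
    cv2.imwrite(f"pics/a_{n}.png",im["pixels"][:,:,::-1])
    print(n,im["fx"],im["cx"],im["cy"]); print(np.round(im.get("camera_from_world",im.get("mount")),3))
E
```

```text
pics
0.0 [ 0.1997572  -0.51210197  0.25275347] [ 9.82763955e-01  1.84863863e-01 -6.49564955e-05 -5.97413593e-04] 0.022 0.9999502594298371
scene 486.7483562454314 280.5435316885184 209.4946244596792
[[-0.845 -0.534 -0.023  0.44 ]
 [-0.233  0.407 -0.883  0.226]
 [ 0.481 -0.741 -0.468  0.818]
 [ 0.     0.     0.     1.   ]]
top 436.8842045658022 281.86094771408415 211.51846715174904
[[-0.007 -1.     0.008  0.007]
 [-0.983  0.005 -0.184  0.519]
 [ 0.184 -0.009 -0.983  0.861]
 [ 0.     0.     0.     1.   ]]
wrist 322.0364699240294 277.7783313213413 208.68037207476706
[[ 0.    -0.953 -0.303  0.077]
 [ 1.     0.     0.    -0.001]
 [-0.    -0.303  0.953 -0.121]
 [ 0.     0.     0.     1.   ]]
```

View pics/a_scene.png

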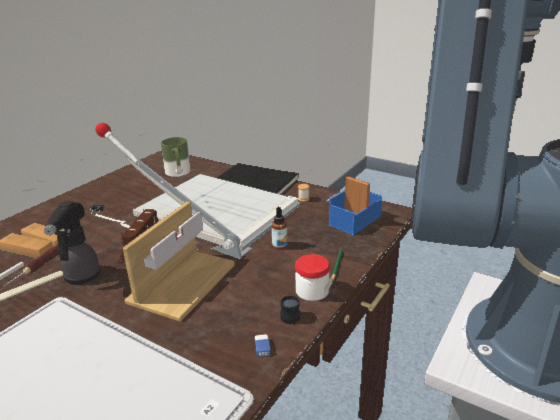

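View pics/a_top.png

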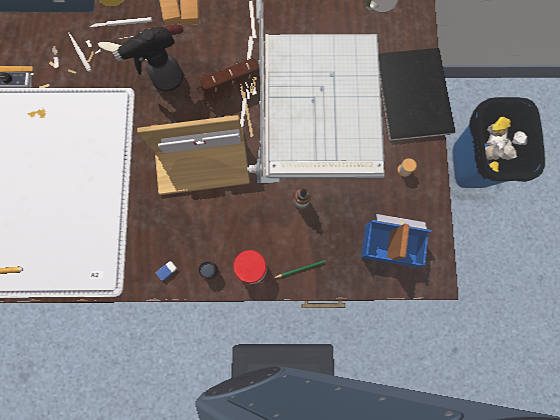

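View pics/a_wrist.png

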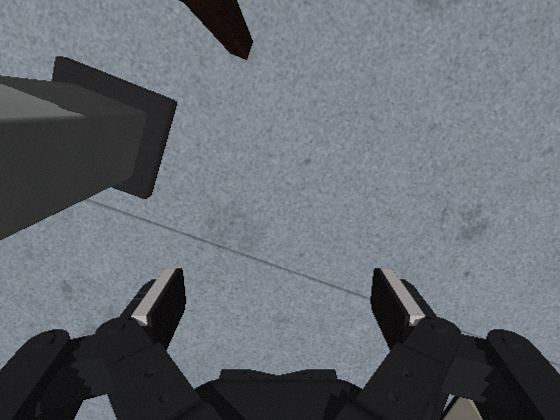

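```bash
cat > h.py <<'E'
import numpy as np, cv2, pickle
from scipy.spatial.transform import Rotation as R
def world_pts(im, cfw=None):
    d=im["depth"]; v,u=np.mgrid[0:d.shape[0],0:d.shape[1]]
    P=np.stack([(u-im["cx"])/im["fx"]*d,(v-im["cy"])/im["fy"]*d,d],-1)
    if cfw is None: cfw=im["camera_from_world"]
    T=np.linalg.inv(cfw)
    W=P@T[:3,:3].T+T[:3,3]; W[d==0]=np.nan
    return W
def ray(im,u,v,z,cfw=None):
    if cfw is None: cfw=im["camera_from_world"]
    T=np.linalg.inv(cfw); d=T[:3,:3]@np.array([(u-im["cx"])/im["fx"],(v-im["cy"])/im["fy"],1]); o=T[:3,3]
    return o+d*(z-o[2])/d[2]
E
python3 - <<'E'
from h import *
im=pickle.load(open("im0_top.pkl","rb"));W=world_pts(im)
p=im["pixels"][:,:,::-1]
cv2.imwrite("pics/b_stand.png",cv2.resize(p[105:205,125:275],None,fx=5,fy=5,interpolation=cv2.INTER_CUBIC))
cv2.imwrite("pics/b_caddy.png",cv2.resize(p[200:280,345:445],None,fx=7,fy=7,interpolation=cv2.INTER_CUBIC))
for (u,v) in [(200,142),(190,143),(215,140),(200,180),(397,240),(250,266),(303,195),(303,203),(258,60),(258,120),(265,170)]:
    print(u,v,np.round(W[v,u],3), np.round(ray(im,u,v,0),3))
im=pickle.load(open("im0_scene.pkl","rb"))
p=im["pixels"][:,:,::-1]
cv2.imwrite("pics/b_s.png",cv2.resize(p[110:320,90:250],None,fx=3.5,fy=2.8,interpolation=cv2.INTER_CUBIC))
W=world_pts(im)
for (u,v) in [(103,130),(150,168),(190,206),(230,240),(175,240),(190,210)]: print(u,v,np.round(W[v,u],3))
E
```

```text
200 142 [0.651 0.167 0.105] [0.689 0.187 0.   ]
190 143 [nan nan nan] [0.686 0.209 0.   ]
215 140 [0.652 0.136 0.114] [0.693 0.153 0.   ]
200 180 [0.596 0.182 0.014] [0.6   0.184 0.   ]
397 240 [ 0.454 -0.225  0.08 ] [ 0.464 -0.247  0.   ]
250 266 [0.405 0.068 0.068] [0.409 0.072 0.   ]
303 195 [ 0.544 -0.039  0.09 ] [ 0.565 -0.044  0.   ]
303 203 [ 0.534 -0.04   0.06 ] [ 0.547 -0.044 -0.   ]
258 60 [0.811 0.05  0.138] [0.89  0.057 0.   ]
258 120 [0.74  0.056 0.001] [0.741 0.056 0.   ]
265 170 [0.615 0.039 0.025] [0.622 0.04  0.   ]
103 130 [0.965 0.057 0.236]
150 168 [0.842 0.044 0.162]
190 206 [0.682 0.093 0.127]
230 240 [0.608 0.062 0.05 ]
175 240 [0.645 0.182 0.103]
190 210 [0.682 0.094 0.118]
```

View pics/b_stand.png

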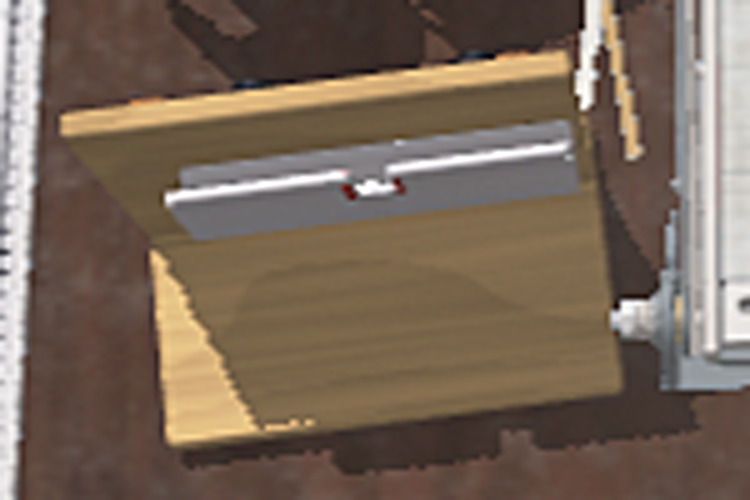

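View pics/b_caddy.png

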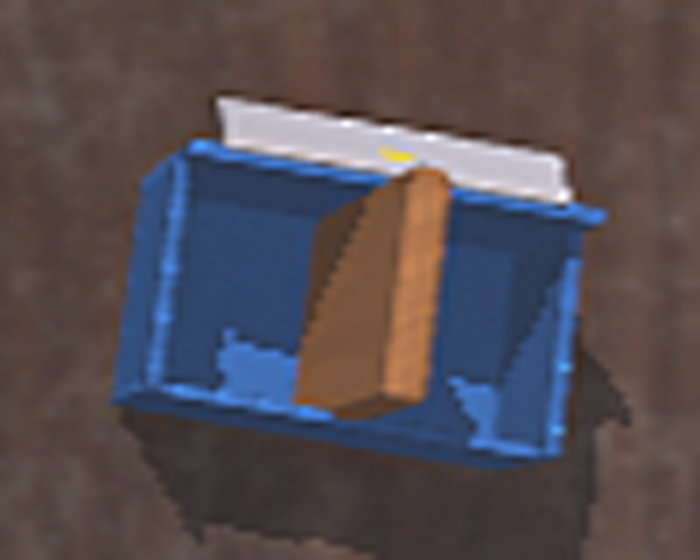

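View pics/b_s.png

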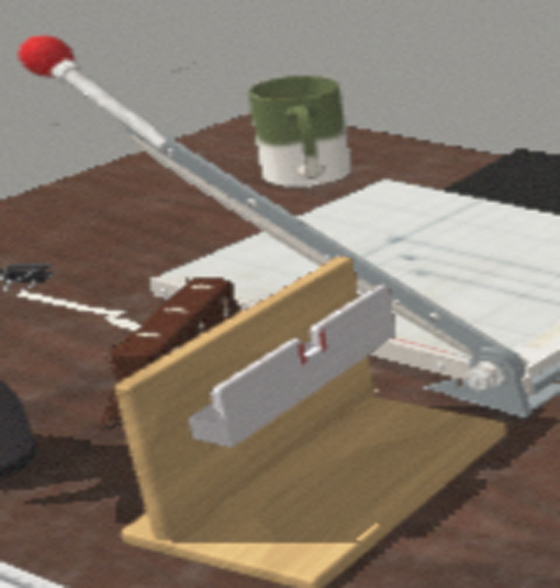

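Run:
```python
from h import *
im=pickle.load(open("im0_top.pkl","rb"))
def c(u,v,s,u0,v0): return (u+.5)/s-.5+u0,(v+.5)/s-.5+v0
S=lambda u,v,z: ray(im,*c(u,v,5,125,105),z)
C=lambda u,v,z: ray(im,*c(u,v,7,345,200),z)
ang=lambda a,b: np.degrees(np.arctan2((b-a)[1],(b-a)[0]))
# stand: crest ends z=.12 (x=7)
a=S(165,197,.120);b=S(573,147,.120);print("lip",a,b,(a+b)/2,np.linalg.norm(a-b),ang(b,a)-90)
n=S(374,188,.106);print("notch",n)
l=S(348,190,.112);q=S(402,185,.112);print(l,q,(l+q)/2)
a=S(170,442,.012);b=S(622,390,.012);print("base front",a,b,(a+b)/2,np.linalg.norm(a-b),ang(b,a)-90)
a=S(60,116,.135);b=S(568,52,.135);print("board",a,b,np.linalg.norm(a-b),ang(b,a)-90)
f=(C(388,398,.112)+C(425,400,.112))/2; g=(C(418,168,.112)+C(446,178,.112))/2
print("handle",f,g,(f+g)/2,np.linalg.norm(f-g),ang(f,g))
a=C(190,146,.074);b=C(604,216,.074);print("back",a,b,(a+b)/2,np.linalg.norm(a-b),ang(b,a)-90)
a=C(155,388,.058);b=C(555,458,.058);print("front",a,b,(a+b)/2,np.linalg.norm(a-b),ang(b,a)-90)
# scene depth masks
W=world_pts(im);p=im["pixels"].astype(int)
m=(p[...,2]>p[...,0]+50)&(W[...,0]>.35)&(W[...,1]<-.1)
print(np.nanmin(W[m],0),np.nanmax(W[m],0))
```

```text
lip [0.64187759 0.24779168 0.12      ] [0.66193674 0.08754962 0.12      ] [0.65190716 0.16767065 0.12      ] 0.1614926866838007 7.1351880713586695
notch [0.6502538  0.16837895 0.106     ]
[0.64731603 0.17756113 0.112     ] [0.64931263 0.15615463 0.112     ] [0.64831433 0.16685788 0.112     ]
base front [0.56814528 0.27157537 0.012     ] [0.5905146  0.07483196 0.012     ] [0.57932994 0.17320367 0.012     ] 0.19801099924087465 6.486556180108977
board [0.66977543 0.28574178 0.135     ] [0.69547264 0.08855383 0.135     ] 0.19885530698633797 7.424848745399402
handle [ 0.41842397 -0.22491014  0.112     ] [ 0.48047306 -0.23555057  0.112     ] [ 0.44944852 -0.23023035  0.112     ] 0.06295481483992092 -9.730667208858717
back [ 0.49467235 -0.17741296  0.074     ] [ 0.47361533 -0.29563691  0.074     ] [ 0.48414384 -0.23652493  0.074     ] 0.12008454824987894 -10.099122335628707
front [ 0.42644294 -0.16756444  0.058     ] [ 0.40556454 -0.28219983  0.058     ] [ 0.41600374 -0.22488214  0.058     ] 0.11652115243023531 -10.322074110644976
[ 0.40568127 -0.85325222 -0.72976791] [ 0.97639045 -0.16418424  0.07929699]
```

```bash
cat >> h.py <<'E'
FLIP=R.from_matrix(np.diag([1.,-1,-1]))
def tool_pose(O,yaw,tilt,grip=(0,0,0.103)):
    """caddy pose (origin, yaw, tilt foot toward robot) -> TCP pos, quat"""
    Rc=R.from_euler('ZY',[yaw,tilt])
    return np.asarray(O)+Rc.apply(grip), (Rc*FLIP).as_quat()
def wrist_cfw(r,im_mount,pos,quat):
    T=np.eye(4);T[:3,:3]=R.from_quat(quat).as_matrix();T[:3,3]=pos
    return np.linalg.inv(T@im_mount)
def snap(r,optics,tag,name="wrist"):
    p=r.current_tool_pos();q=r.current_ee_rot();im=optics.get_image(name)
    if name=="wrist": im["camera_from_world"]=wrist_cfw(r,im["mount"],p,q)
    pickle.dump(im,open(f"{tag}.pkl","wb")); cv2.imwrite(f"pics/{tag}.png",im["pixels"][:,:,::-1]); return im
E
python3 - <<'E'
from h import *
from cell import r,optics
p,q=tool_pose([.4495,-.2305,.13],np.radians(-10),0)
print(p,r.inverse_kinematics(p,q))
for O,t in [((.6,.13,.12),.25),((.605,.155,.07),.25),((.605,.155,.07),0.)]:
    pp,qq=tool_pose(O,np.radians(7.1),t); print(r.inverse_kinematics(pp,qq))
r.move_to(p,q); print(r.current_t(),r.current_tool_pos(),r.current_q())
snap(r,optics,"c_wrist")
E
```

```text
[ 0.4495 -0.2305  0.233 ] [-5.66010398e-01  2.93187911e-01  1.78777669e+00 -4.44089210e-16
  1.06062805e+00  1.17931885e+00]
[0.13588109 0.66314505 1.25569328 0.00297384 1.4727376  1.58209604]
[0.16995506 0.73078375 1.26194923 0.01155677 1.39861696 1.61342367]
[ 1.76280059e-01  5.70468547e-01  1.52055222e+00 -4.44089210e-16
  1.05057189e+00  1.62315801e+00]
1.5583 [ 0.44931817 -0.23110237  0.23303469] [-5.67133863e-01  2.93294836e-01  1.78753242e+00 -1.91849633e-04
  1.06062724e+00  1.17834516e+00]
```

View pics/c_wrist.png

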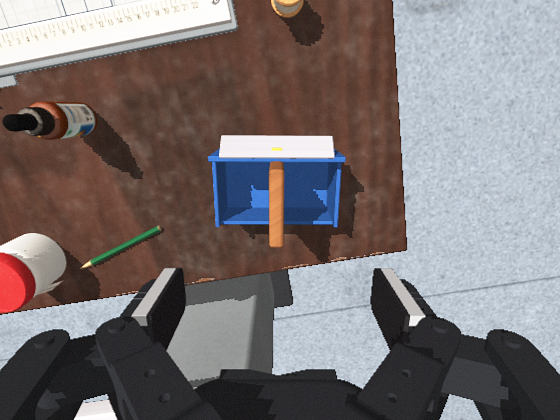

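The wrist view shows the caddy square to the tool: handle top from (277,165) to (277,245), yellow mark at (277,149). I'll check its position by rays.

Run:
```python
from h import *
im=pickle.load(open("c_wrist.pkl","rb"));p=im["pixels"].astype(int)
o=(p[...,0]>130)&(p[...,1]<140)&(p[...,2]<80)&(p[...,0]-p[...,2]>70)
o[:150]=0;o[260:]=0;o[:,:250]=0;o[:,305:]=0
vs,us=np.nonzero(o);print(us.min(),us.max(),vs.min(),vs.max())
for v in (175,200,220,240):
    c=np.nonzero(o[v])[0];print(v,c.min(),c.max(),ray(im,c.mean(),v,.112))
print("ends",ray(im,277,vs.max()+.5,.112),ray(im,277,vs.min()-.5,.112))
a=ray(im,209,157,.074);b=ray(im,344,157,.074);print("back",a,b,(a+b)/2,np.linalg.norm(a-b),np.degrees(np.arctan2(a[1]-b[1],a[0]-b[0]))-90)
W=world_pts(im)
for uv in [(277,200),(277,235),(277,149),(230,145)]: print(uv,W[uv[1],uv[0]])
```

```text
269 283 162 246
175 269 283 [ 0.47589507 -0.23653884  0.112     ]
200 281 282 [ 0.4559888  -0.23504488  0.112     ]
220 279 282 [ 0.43973971 -0.23156918  0.112     ]
240 269 282 [ 0.42318074 -0.22594688  0.112     ]
ends [ 0.41754625 -0.22467543  0.112     ] [ 0.48633885 -0.23683362  0.112     ]
back [ 0.49431566 -0.17816311  0.074     ] [ 0.47399734 -0.29364649  0.074     ] [ 0.4841565 -0.2359048  0.074    ] 0.11725717007112982 -9.978575165635732
(277, 200) [ 0.45662778 -0.23158284  0.11210233]
(277, 235) [ 0.4274976  -0.22643388  0.11187721]
(277, 149) [ 0.49056142 -0.23747468  0.07156187]
(230, 145) [ 0.50059537 -0.19719719  0.06686606]
```

Run:
```python
from h import *
from cell import r,optics
r.set_gripper(0.6)
p,q=tool_pose([.4495,-.2303,0],np.radians(-10),0)
r.move_linear(p,q,vel=.1)
print(r.current_t(),r.current_tool_pos(),r.current_contact_force())
r.set_gripper(0.0,squeeze=60)
print(r.current_t(),r.current_opening(),r.current_contact_force(),r.current_torque(),r.current_tool_pos())
p,q=tool_pose([.4495,-.2303,0.16],np.radians(-10),0)
r.move_linear(p,q,vel=.12)
r.sleep(.2)
print(r.current_t(),r.current_tool_pos(),r.current_contact_force(),r.current_torque(),r.current_opening())
snap(r,optics,"d_wrist");snap(r,optics,"d_scene","scene")
```

```text
3.4917 [ 0.44975767 -0.23045769  0.10350113] [ 0.29977721 -0.89872884  0.76147503]
3.925 0.12874916448583704 [-0.63586191  1.49418701  2.5163574 ] [ 0.07865492  0.08216271 -0.01288614] [ 0.44955069 -0.23024763  0.10316473]
5.6083 [ 0.44939704 -0.23024708  0.26259872] [ 0.28595981  0.22892754 -1.87016036] [-0.01396629  0.0031924  -0.00488815] 0.12852378613075088
```

View pics/d_wrist.png

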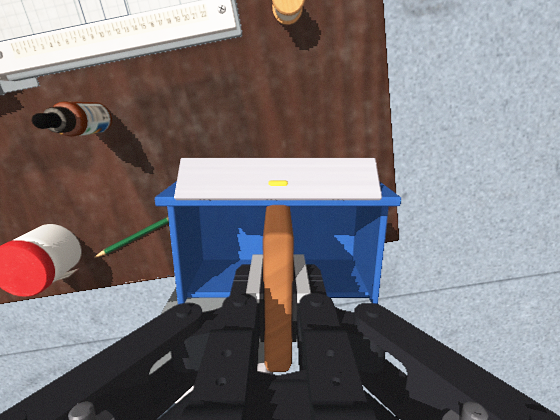

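View pics/d_scene.png

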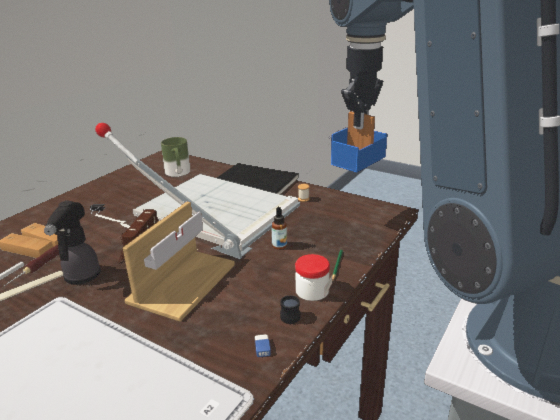

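The caddy hangs square in the jaws: yellow mark at (278,183), back edge row ~200. Next I check the grasp offset in the nominal caddy frame.

Run:
```python
from h import *
im=pickle.load(open("d_wrist.pkl","rb"));W=world_pts(im);p=im["pixels"].astype(int)
Rc=R.from_euler('ZY',[np.radians(-10),0]);O=np.array([.4494,-.2303,.1594])
L=Rc.inv().apply((W-O).reshape(-1,3)).reshape(W.shape)
for uv in [(278,183),(200,175),(350,175),(200,165),(350,165),(180,201),(380,201),(280,240),(277,340)]: print(uv,np.round(L[uv[1],uv[0]]*1e3,1))
y=(p[...,0]>200)&(p[...,1]>180)&(p[...,2]<100); vs,us=np.nonzero(y);print("yellow",us.mean(),vs.mean(),np.round(np.nanmean(L[y],0)*1e3,1))
# strip expected top surface: x+z = 106+4*1.414=111.7
m=np.zeros(y.shape,bool);m[162:192,190:370]=1;m&=~y
A=L[m]*1e3;A=A[~np.isnan(A[:,0])];c,*_=np.linalg.lstsq(np.c_[A[:,:2],np.ones(len(A))],A[:,2],rcond=None);print("z = %.3f x + %.3f y + %.2f"%tuple(c), "min/max", A.min(0),A.max(0))
# strip left/right/tip edges
for nm,uv,z in [("tipL",(181,158),.056+.0028),("tipR",(376,158),.0588)]:
    w=ray(im,*uv,O[2]+z);print(nm,np.round(Rc.inv().apply(w-O)*1e3,1))
```

```text
(278, 183) [41.5  0.1 70.9]
(200, 175) [44.4 39.  66.3]
(350, 175) [ 44.9 -35.3  68.2]
(200, 165) [48.9 39.4 63.4]
(350, 165) [ 48.9 -36.1  63.1]
(180, 201) [33.2 47.7 74.1]
(380, 201) [ 33.3 -49.3  74.3]
(280, 240) [ 29.2  -0.6 112.4]
(277, 340) [-15.6   0.5 113.1]
yellow 277.9294117647059 182.94117647058823 [41.5  0.2 71.1]
z = -0.995 x + 0.003 y + 111.63 min/max [ 37.74264805 -46.20864393  60.13872564] [50.46167533 44.76594953 75.43723917]
tipL [51.8 50.  58.8]
tipR [ 51.8 -50.2  58.8]
```

Run:
```python
from h import *
from cell import r,optics
yaw=np.radians(7.1);N=np.array([.650,.168,0])
O=N+R.from_euler('Z',yaw).apply([-.112,0,.16])
p,q=tool_pose(O,yaw,0)
r.move_to(p,q);r.sleep(.15);print(r.current_t(),p,r.current_tool_pos(),r.current_contact_force(),r.current_opening())
snap(r,optics,"e_wrist")
```

```text
7.325 [0.53885882 0.15415663 0.263     ] [0.53905635 0.15319279 0.26304768] [-1.00835371 -0.15446442 -2.18963389] 0.12914429898063964
```

View pics/e_wrist.png

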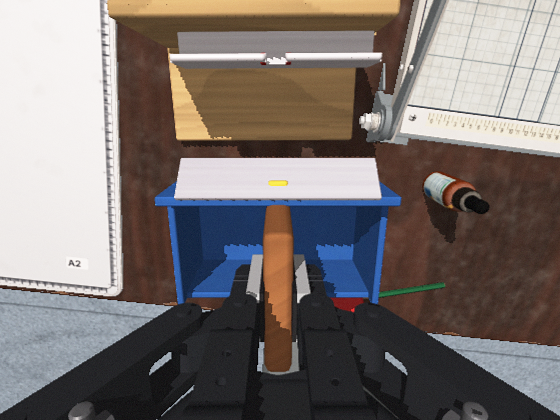

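Run:
```python
from h import *
im=pickle.load(open("e_wrist.pkl","rb"));W=world_pts(im);p=im["pixels"].astype(int)
cv2.imwrite("pics/e_zoom.png",cv2.resize(im["pixels"][30:90,160:400,::-1],None,fx=3.3,fy=5,interpolation=cv2.INTER_CUBIC))
red=(p[...,0]>p[...,1]+35)&(p[...,0]>p[...,2]+35); red[:50]=0;red[75:]=0;red[:,:250]=0;red[:,300:]=0
red&=(p[...,1]-p[...,2]<15)
vs,us=np.nonzero(red);print(list(zip(us,vs)))
# crest: brightest row per column
for u in (185,200,220,240,255,300,320,340,360,375):
    col=p[48:70,u].sum(1); print(u,48+np.nonzero(col>660)[0], np.round(W[57,u],4))
```

```text
[(np.int64(262), np.int64(52)), (np.int64(263), np.int64(52)), (np.int64(264), np.int64(52)), (np.int64(286), np.int64(52)), (np.int64(287), np.int64(52)), (np.int64(288), np.int64(52)), (np.int64(289), np.int64(52)), (np.int64(290), np.int64(52)), (np.int64(261), np.int64(53)), (np.int64(262), np.int64(53)), (np.int64(263), np.int64(53)), (np.int64(264), np.int64(53)), (np.int64(290), np.int64(61)), (np.int64(260), np.int64(62)), (np.int64(261), np.int64(62)), (np.int64(262), np.int64(62)), (np.int64(263), np.int64(62)), (np.int64(264), np.int64(62)), (np.int64(265), np.int64(62)), (np.int64(286), np.int64(62)), (np.int64(287), np.int64(62)), (np.int64(288), np.int64(62)), (np.int64(289), np.int64(62)), (np.int64(290), np.int64(62)), (np.int64(260), np.int64(63)), (np.int64(261), np.int64(63)), (np.int64(262), np.int64(63)), (np.int64(263), np.int64(63)), (np.int64(264), np.int64(63)), (np.int64(265), np.int64(63)), (np.int64(286), np.int64(63)), (np.int64(287), np.int64(63)), (np.int64(288), np.int64(63)), (np.int64(289), np.int64(63)), (np.int64(290), np.int64(63)), (np.int64(261), np.int64(64)), (np.int64(262), np.int64(64)), (np.int64(263), np.int64(64)), (np.int64(264), np.int64(64)), (np.int64(265), np.int64(64)), (np.int64(286), np.int64(64)), (np.int64(287), np.int64(64)), (np.int64(288), np.int64(64)), (np.int64(289), np.int64(64))]
185 [54 55 56 57 58] [0.6419 0.2358 0.1216]
200 [54 55 56 57 58] [0.6433 0.2249 0.1207]
220 [54 55 56 57 58] [0.6452 0.2102 0.1201]
240 [54 55 56 57 58] [0.6471 0.1954 0.1197]
255 [54 55 56 57 58] [0.6485 0.1842 0.1198]
300 [53 54 55 56 57] [0.6525 0.1508 0.1202]
320 [53 54 55 56 57] [0.6543 0.136  0.1207]
340 [53 54 55 56 57] [0.6562 0.1211 0.1206]
360 [53 54 55 56 57] [0.6581 0.1062 0.1199]
375 [53 54 55 56 57] [nan nan nan]
```

View pics/e_zoom.png

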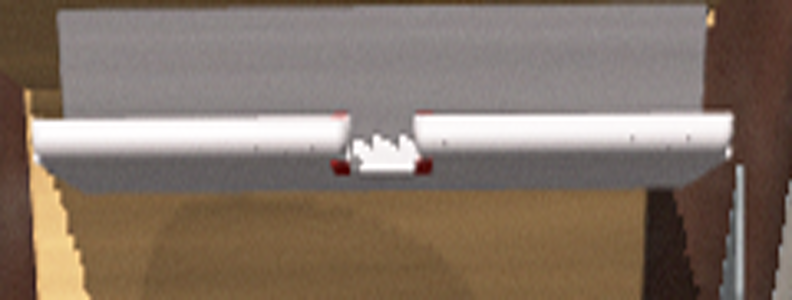

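Run:
```python
from h import *
from cell import r
im=pickle.load(open("e_wrist.pkl","rb"))
print(r.current_tool_pos(), R.from_quat(r.current_ee_rot()).as_matrix()[:,0])
n=ray(im,275.4,55.5,.12);print(n)
a=ray(im,172.5,56,.12);b=ray(im,381.5,55.2,.12);print(a,b,np.linalg.norm(a-b),np.degrees(np.arctan2((a-b)[1],(a-b)[0]))-90)
k=ray(im,277.93,182.94,r.current_tool_pos()[2]-.103+.0708);print("key mark",k)
l=ray(im,265.5,58,.12);q=ray(im,285.5,57.5,.12);print(np.linalg.norm(l-q),(l+q)/2)
```

```text
[0.5390565  0.15332825 0.26303085] [9.92497046e-01 1.22268581e-01 9.10936810e-05]
[0.6513427  0.16917087 0.12      ]
[0.64157329 0.24551915 0.12      ] [0.66126343 0.09048299 0.12      ] 0.15628151359662287 7.238017824943057
key mark [0.58033403 0.15854227 0.23083085]
0.014987306144346684 [0.64982647 0.16891328 0.12      ]
```

```bash
cat >> h.py <<'E'
YAW=np.radians(7.2); N=np.array([.6512,.1690,0])
RS=R.from_euler('Z',YAW); S0=N-RS.apply([.007,0,0])
ERR=[np.zeros(3)]
def Opose(x,y,z): return S0+RS.apply(np.array([x,y,z])/1e3)
def actual(r):
    """caddy origin in stand-notch frame (mm), tilt, assuming rigid grasp"""
    Rc=R.from_quat(r.current_ee_rot())*FLIP.inv()
    O=r.current_tool_pos()-Rc.apply([0,0,.103])
    L=RS.inv().apply(O-S0)*1e3
    e=(RS.inv()*Rc).as_euler('ZYX')
    return np.round(L,2),np.round(e,4)
def go(r,x,y,z,tilt,vel=.05,fix=1,lin=True):
    p,q=tool_pose(Opose(x,y,z),YAW,tilt)
    c=p+ERR[0]
    if lin: r.move_linear(c,q,vel=vel)
    else: r.move_to(c,q)
    for _ in range(fix):
        r.sleep(.05); e=p-r.current_tool_pos()
        if np.linalg.norm(e)<.0004: break
        ERR[0]=ERR[0]+e; r.move_linear(p+ERR[0],q,vel=.03)
def rep(r,tag=""):
    a,e=actual(r);print(tag,"t%.2f"%r.current_t(),a,e,"F",np.round(RS.inv().apply(r.current_contact_force()),2),"M",np.round(r.current_torque(),2))
E
python3 - <<'E'
from h import *
from cell import r,optics
rep(r)
go(r,-95,0,120,.25,vel=.06,fix=0);r.sleep(.1);rep(r,"tip")
go(r,-50,0,92,.25,vel=.05,fix=2);r.sleep(.1);rep(r,"over"); print(ERR[0])
snap(r,optics,"f_wrist");snap(r,optics,"f_scene","scene")
s=cv2.imread("pics/f_scene.png");cv2.imwrite("pics/f_sz.png",cv2.resize(s[90:330,100:340],None,fx=2.5,fy=2.5,interpolation=cv2.INTER_CUBIC))
E
```

```text
t7.38 [-106.21   -1.5   160.03] [-0.0031 -0.0001 -0.0001] F [-0.25 -0.39 -3.14] M [-0.02 -0.01 -0.01]
tip t8.57 [-9.4970e+01  3.0000e-02  1.2056e+02] [1.000e-04 2.489e-01 0.000e+00] F [-0.72 -0.12 -2.76] M [ 0.02 -0.27  0.04]
over t9.93 [-5.001e+01  2.000e-02  9.226e+01] [1.000e-04 2.497e-01 0.000e+00] F [-1.22 -0.13 -3.6 ] M [ 0.07 -0.22 -0.01]
[0. 0. 0.]
```

View pics/f_wrist.png

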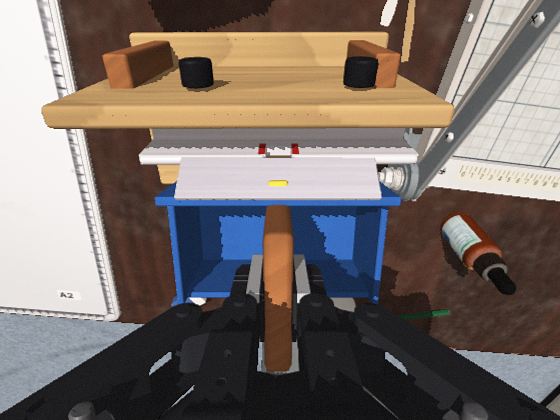

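View pics/f_sz.png

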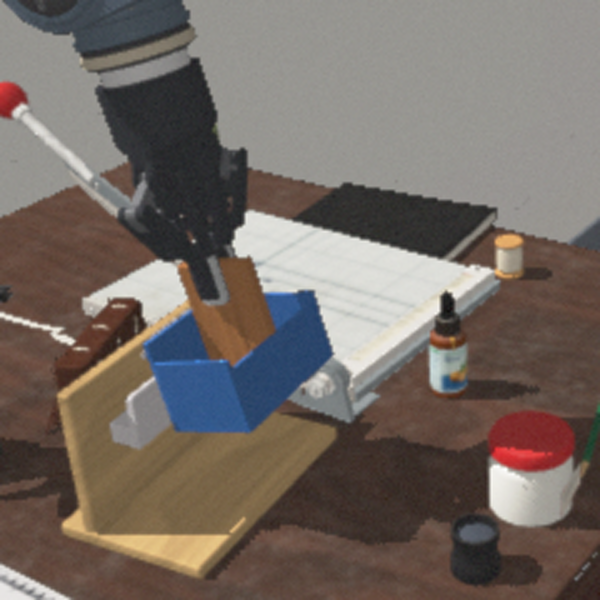

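The wrist view shows the red notch sides at u≈262 and 295 (row 150) and the yellow key mark at (278,183), so they look aligned. The strip tip is at row 158, just over the lip. I'll quantify that before lowering.

Run:
```python
from h import *
im=pickle.load(open("f_wrist.pkl","rb"));W=world_pts(im);p=im["pixels"].astype(int)
cv2.imwrite("pics/f_zoom.png",cv2.resize(im["pixels"][125:205,215:345,::-1],None,fx=6,fy=6,interpolation=cv2.INTER_CUBIC))
L=RS.inv().apply((W-S0).reshape(-1,3)).reshape(W.shape)*1e3
for u in (160,200,240,320,360):
    print(u,[(v,*np.round(L[v,u],1)) for v in (150,153,156,159,162)])
red=(p[...,0]>p[...,1]+60)&(p[...,0]>p[...,2]+60)&(p[...,1]<90);red[:140]=0;red[165:]=0
vs,us=np.nonzero(red)
for s in (us<278,us>=278): print(us[s].min(),us[s].max(),vs[s].min(),vs[s].max())
```

```text
160 [(150, np.float64(9.7), np.float64(69.1), np.float64(112.7)), (153, np.float64(9.7), np.float64(67.6), np.float64(117.3)), (156, np.float64(8.5), np.float64(67.4), np.float64(118.9)), (159, np.float64(7.7), np.float64(66.8), np.float64(121.3)), (162, np.float64(5.5), np.float64(67.4), np.float64(120.5))]
200 [(150, np.float64(9.3), np.float64(46.0), np.float64(111.8)), (153, np.float64(nan), np.float64(nan), np.float64(nan)), (156, np.float64(8.8), np.float64(44.4), np.float64(119.6)), (159, np.float64(14.6), np.float64(40.0), np.float64(137.4)), (162, np.float64(13.8), np.float64(39.8), np.float64(139.2))]
240 [(150, np.float64(9.3), np.float64(22.5), np.float64(111.6)), (153, np.float64(9.1), np.float64(22.1), np.float64(115.9)), (156, np.float64(8.4), np.float64(21.9), np.float64(118.6)), (159, np.float64(14.4), np.float64(19.7), np.float64(136.9)), (162, np.float64(14.2), np.float64(19.4), np.float64(140.2))]
320 [(150, np.float64(9.6), np.float64(-24.3), np.float64(112.5)), (153, np.float64(9.2), np.float64(-23.9), np.float64(116.0)), (156, np.float64(8.8), np.float64(-23.6), np.float64(119.6)), (159, np.float64(15.2), np.float64(-21.0), np.float64(138.8)), (162, np.float64(13.7), np.float64(-21.1), np.float64(139.0))]
360 [(150, np.float64(9.5), np.float64(-47.7), np.float64(112.2)), (153, np.float64(9.4), np.float64(-46.8), np.float64(116.4)), (156, np.float64(8.7), np.float64(-46.4), np.float64(119.1)), (159, np.float64(14.4), np.float64(-41.7), np.float64(136.8)), (162, np.float64(13.6), np.float64(-41.4), np.float64(138.7))]
258 264 144 153
292 298 144 153
```

View pics/f_zoom.png

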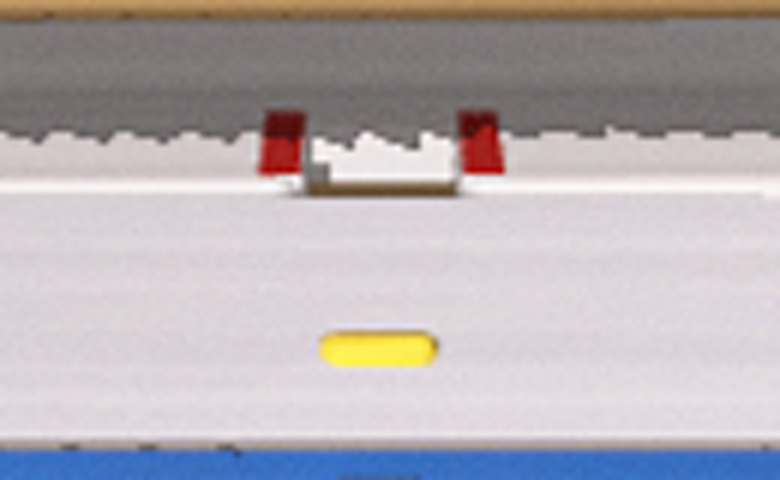

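Aligned within about 0.4 mm, and the lip depth agrees with the frame. I'll lower in small steps with force checks.

Run:
```python
from h import *
from cell import r,optics
f0=r.current_contact_force()
def step(x,z,lim=4):
    go(r,x,0,z,.25,vel=.03,fix=0); r.sleep(.05)
    d=r.current_contact_force()-f0; rep(r,f"{x},{z}")
    return np.linalg.norm(d)<lim
for x,z in [(-50,86),(-50,80),(-49,77),(-48,74.5),(-47.7,72.5),(-47.5,71),(-47.4,69.5),(-47.3,68.5)]:
    if not step(x,z): print("CONTACT");break
snap(r,optics,"g_wrist");snap(r,optics,"g_scene","scene")
im=cv2.imread("pics/g_wrist.png");cv2.imwrite("pics/g_zoom.png",cv2.resize(im[125:205,215:345],None,fx=6,fy=6,interpolation=cv2.INTER_CUBIC))
s=cv2.imread("pics/g_scene.png");cv2.imwrite("pics/g_sz.png",cv2.resize(s[150:330,100:280],None,fx=3.2,fy=3.2,interpolation=cv2.INTER_CUBIC))
```

```text
-50,86 t10.43 [-5.005e+01  1.000e-02  8.587e+01] [ 0.      0.2502 -0.    ] F [ 0.71  0.55 -2.4 ] M [ 0.04 -0.27  0.02]
-50,80 t10.83 [-5.005e+01  1.000e-02  7.990e+01] [ 0.      0.2502 -0.    ] F [-0.5   0.27 -2.61] M [ 0.07 -0.26 -0.01]
-49,77 t11.14 [-49.03   0.    76.92] [ 0.      0.2502 -0.    ] F [ 0.97 -0.01 -3.38] M [ 0.08 -0.27  0.03]
-48,74.5 t11.44 [-48.03   0.    74.41] [-0.      0.2502  0.    ] F [-0.99  0.67 -2.86] M [ 0.08 -0.25  0.02]
-47.7,72.5 t11.74 [-47.77  -0.    72.42] [ 0.      0.2502 -0.    ] F [ 0.62 -0.33 -2.9 ] M [ 0.04 -0.29  0.02]
-47.5,71 t12.04 [-4.752e+01 -1.000e-02  7.096e+01] [-0.      0.2501 -0.    ] F [-0.69 -0.38 -2.57] M [ 0.08 -0.29 -0.05]
-47.4,69.5 t12.34 [-4.744e+01  2.000e-02  6.943e+01] [ 0.      0.2501 -0.    ] F [ 0.42  0.74 -2.22] M [ 0.02 -0.27 -0.01]
-47.3,68.5 t12.64 [-4.734e+01 -3.000e-02  6.844e+01] [-0.      0.2501 -0.    ] F [ 0.75 -0.07 -2.25] M [ 0.01 -0.26  0.04]
```

View pics/g_zoom.png

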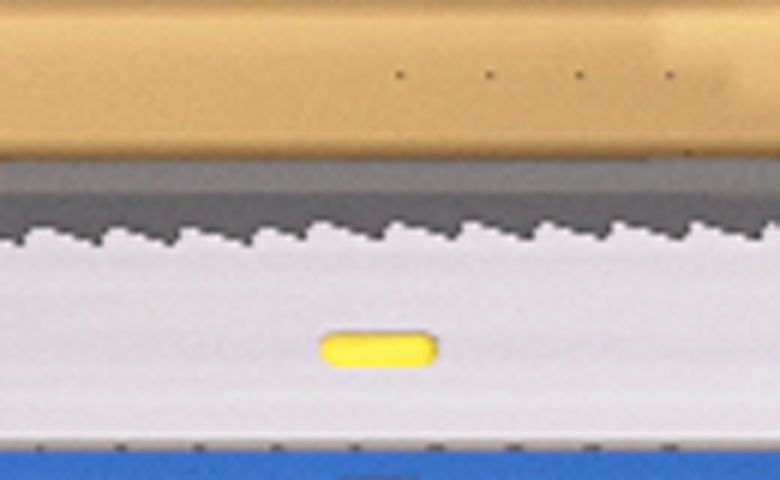

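View pics/g_sz.png

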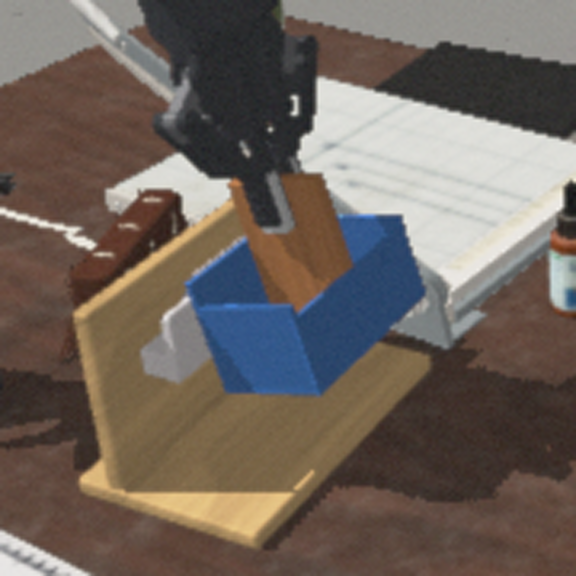

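No contact down to z = 68.4 mm. Off the notch the key would have landed on the lip at z ≈ 75, so it is in. I'll settle to light contact, then release.

Run:
```python
from h import *
from cell import r,optics
f0=np.array([0,0,-2.7])
for x,z in [(-47.2,67.8),(-47.0,67.2),(-46.8,66.8),(-46.6,66.4)]:
    go(r,x,0,z,.25,vel=.02,fix=0); r.sleep(.1); F=RS.inv().apply(r.current_contact_force()); rep(r,f"{x},{z}")
    if np.linalg.norm(F-f0)>2.5: print("contact");break
```

```text
-47.2,67.8 t13.09 [-4.719e+01 -1.000e-02  6.780e+01] [0.   0.25 0.  ] F [-0.12  0.19 -2.37] M [-0.01 -0.27  0.03]
-47.0,67.2 t13.44 [-4.699e+01 -1.000e-02  6.719e+01] [-0.    0.25  0.  ] F [-0.47 -0.05 -2.34] M [ 0.02 -0.28  0.01]
-46.8,66.8 t13.79 [-46.79   0.    66.81] [-0.    0.25 -0.  ] F [ 0.19  0.73 -3.45] M [ 0.08 -0.21 -0.03]
-46.6,66.4 t14.14 [-4.677e+01  1.000e-02  6.642e+01] [ 1.000e-04  2.504e-01 -0.000e+00] F [-2.   -0.58 -0.72] M [0.01 0.17 0.05]
contact
```

Run:
```python
from h import *
from cell import r,optics
r.set_gripper(0.45); r.sleep(.6); rep(r,"released")
snap(r,optics,"h_wrist");snap(r,optics,"h_scene","scene")
s=cv2.imread("pics/h_scene.png");cv2.imwrite("pics/h_sz.png",cv2.resize(s[150:330,100:280],None,fx=3.2,fy=3.2,interpolation=cv2.INTER_CUBIC))
```

```text
released t15.12 [-4.659e+01  2.000e-02  6.638e+01] [-0.    0.25  0.  ] F [0.68 0.1  0.48] M [ 0.03 -0.14  0.01]
```

View pics/h_wrist.png

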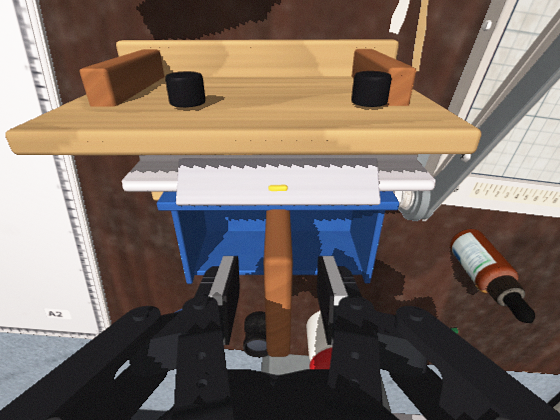

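View pics/h_sz.png

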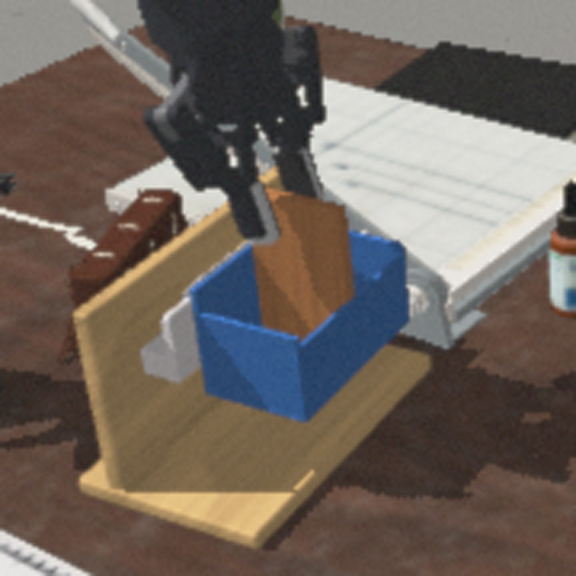

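It swung upright: the strip sits on the rail, with the yellow mark at (278,188). I'll measure the hang, retreat and look again.

Run:
```python
from h import *
from cell import r,optics
p=r.current_tool_pos(); r.move_linear(p+[0,0,.12],vel=.1); rep(r,"up")
# level view from behind robot side
pp,q=tool_pose(Opose(-70,0,180),YAW,0); r.move_linear(pp,q,vel=.15); r.sleep(.3); rep(r,"view")
im=snap(r,optics,"i_wrist");sc=snap(r,optics,"i_scene","scene");tp=snap(r,optics,"i_top","top")
s=cv2.imread("pics/i_scene.png");cv2.imwrite("pics/i_sz.png",cv2.resize(s[150:330,100:340],None,fx=3.2,fy=3.2,interpolation=cv2.INTER_CUBIC))
def fit(im,mask,axis):
    L=RS.inv().apply((world_pts(im)-S0).reshape(-1,3)).reshape(420,560,3)*1e3
    return L,mask
for nm,im in (("wrist",im),("top",tp),("scene",sc)):
    L=RS.inv().apply((world_pts(im)-S0).reshape(-1,3)).reshape(420,560,3)*1e3
    px=im["pixels"].astype(int)
    near=(abs(L[...,0]+32)<60)&(abs(L[...,1])<70)&(L[...,2]>40)
    blue=(px[...,2]>px[...,0]+50)&near
    yel=(px[...,0]>200)&(px[...,1]>180)&(px[...,2]<100)&near
    org=(px[...,0]>px[...,2]+60)&(px[...,1]<px[...,0]-30)&near&(L[...,2]>150)&(L[...,0]<10)
    print(nm,"blue",blue.sum(),np.round(np.nanpercentile(L[blue],[1,99],axis=0),1).tolist() if blue.any() else "")
    if yel.any(): print("  yellow",np.round(np.nanmean(L[yel],0),1))
    if org.any(): print("  handle",np.round(np.nanpercentile(L[org],[2,50,98],axis=0),1).tolist())
```

```text
up t16.57 [-4.6920e+01 -1.0000e-02  1.8568e+02] [-0.000e+00  2.513e-01 -1.000e-04] F [ 0.62 -0.39 -0.28] M [-0.01 -0.08 -0.  ]
view t17.34 [-6.9630e+01 -7.0000e-02  1.7945e+02] [-0.0002  0.001  -0.    ] F [-0.81 -0.19  0.19] M [ 0.01  0.02 -0.02]
wrist blue 7816 [[-67.8, -58.2, 57.8], [1.5, 59.2, 129.6]]
  yellow [  8.9   0.7 125.8]
  handle [[-64.2, -5.0, 164.2], [-30.8, 0.1, 166.3], [-2.4, 5.9, 167.9]]
top blue 740 [[-67.9, -60.0, 57.2], [2.1, -15.5, 131.5]]
  handle [[-57.4, -54.4, 358.9], [-57.4, -54.4, 358.9], [-57.4, -54.4, 358.9]]
scene blue 2061 [[-71.0, -57.7, 58.2], [0.1, 62.0, 129.0]]
  handle [[-66.9, -3.2, 150.6], [-36.2, 5.3, 161.5], [-5.7, 8.3, 167.7]]
```

View pics/i_wrist.png

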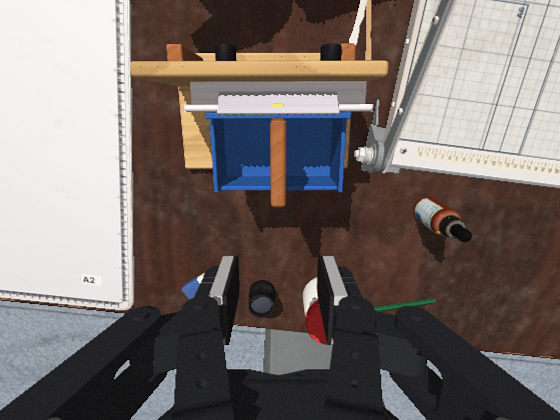

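View pics/i_sz.png

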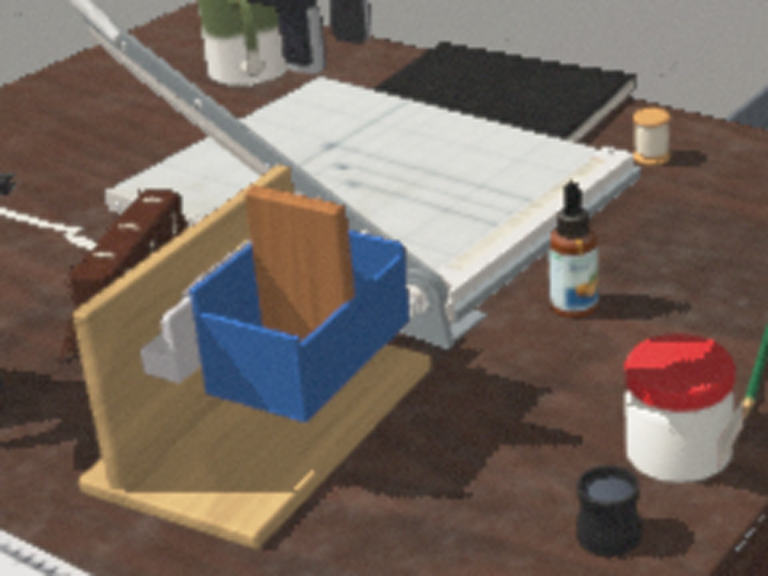

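Run:
```python
from h import *
from cell import r
im=pickle.load(open("i_wrist.pkl","rb"));px=im["pixels"].astype(int)
L=RS.inv().apply((world_pts(im)-S0).reshape(-1,3)).reshape(420,560,3)*1e3
m=np.zeros((420,560),bool);m[125:203,275:282]=1
A=L[m&(abs(L[...,2]-166)<8)];print("handle top slope",np.polyfit(A[:,0],A[:,2],1),len(A))
a=pickle.load(open("im0_scene.pkl","rb"))["pixels"].astype(int);b=pickle.load(open("i_scene.pkl","rb"))["pixels"].astype(int)
for nm,(u0,v0,u1,v1) in {"bottle":(268,203,292,252),"jar":(292,254,332,300)}.items():
    d=abs(a-b)[v0:v1,u0:u1].max(2); print(nm,(d>40).mean())
r.hand_in(); print(r.current_t())
```

```text
handle top slope [1.23730568e-02 1.67026790e+02] 545
bottle 0.0
jar 0.2184782608695652
the job is handed in; nothing more can be done
the job is handed in; nothing more can be done
```

The jar pixels differ by 22 %, so I'll check on the saved pictures whether that's movement or shadow.

Run:
```python
from h import *
for t,w in (("im0_scene","before"),("i_scene","after")):
    im=pickle.load(open(t+".pkl","rb"));p=im["pixels"].astype(int)[250:302,285:340]
    m=(p[...,0]>p[...,1]+70)&(p[...,0]>p[...,2]+70)
    v,u=np.nonzero(m);print(w,"lid",u.min(),u.max(),v.min(),v.max(),m.sum(),"brightness",p[m].mean())
```

```text
before lid 10 44 4 27 685 brightness 110.3021897810219
after lid 10 43 5 27 652 brightness 85.59918200408998
```

The blue caddy hangs on the rail with its key in the notch, and the job is handed in. It took about 17 s of the 64 s allowed.

**What I did:**
- I gripped the caddy by its middle wall and tipped it 0.25 rad, foot towards the robot.
- I lined the yellow key up with the red notch sides in the wrist camera, to about 0.4 mm.
- I lowered it in small steps. It went past the height where the key would have landed on the lip (about 75 mm) with no contact.
- Light contact came at about 66.4 mm, a force change of about 3 N. I then opened the jaws, and it swung home by its own weight.

**Last checks:**
- **Position:** the yellow mark lies within about 1 mm of where it should be when locked. The handle top is at about 166 mm as expected, and its slope of 0.012 rad is within measuring error.
- **Toe:** I never saw it directly. That it is caught under the rail is inferred from the caddy hanging upright at the right depth and height.
- **Robot:** the gripper is well clear, and the force readings are near zero.
- **Bottle:** its pixels are unchanged.
- **Jar:** the simple picture comparison disagreed, with 22 % of its pixels changed. The lid outline is the same within 1 pixel and only darker, so I take it as the arm's shadow and not movement. I checked this after handing in, on pictures saved before it.

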